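# Find the rocking sample-tub lid and press it home

## Robot

A 7-joint arm with a two-finger parallel gripper is mounted at the origin on the work surface. World frame = base frame: x ahead of the robot, y to its left, z up, the work surface at z = 0. Lengths are in m, angles in rad, forces in N, time in s.
With the tool pointing down it reaches from about 0.4 to 0.875 m from the base axis. Payload 19.3 kg.
Tool frame: the origin (TCP) lies at the very end of the fingers, on their centre line; the grasp point (between the pads) lies bot.grip_depth behind it (bot.grip_depth is the distance from the TCP to the grasp point, in m); z points along the fingers, y is the direction in which the jaws open and shut (so a half turn about z gives the same grasp; the last joint's range is limited). The gripper opens to 85 mm and grips with 20 to 120 N. Pads are 22 mm wide; open, the fingers measure 114 mm over their backs; the gripper's body (76 mm by 85 mm) begins 54 mm behind the grasp point. The pads swing forward as they close: fully open they stand 13 mm farther back than shut.
Start: joints at [-1.405, 0.521, -0.036, 1.599, 0.021, 1.021, -0.113], TCP at [0.146, 0.608, 0.231] pointing down, gripper open.
Joint ranges: [-2.91, 2.91], [-0.3, 2.13], [-1.5, 1.42], [0.17, 2.43], [-1.26, 4.41], [0.16, 1.93], [-2.52, 2.52]. Speed limits (rad/s): [1.89, 1.89, 2.39, 2.39, 3.01, 3.01, 3.01].

## Interface

Orientations are given as a unit quaternion [w, x, y, z].
In Python, from cell import bot, optics, job gives the robot as it stands.
- The arm moves only by the tool send_rows, never from a script. Its argument "moves" is a list of rows, each a list of 5 numbers: the shift along the tool's x, y, z in cm, then the turn about the tool's z in rad, then the finger opening in cm, from 0 to 8.54. A call has 1 to 12 rows; each row shifts and turns the pose as measured when the row begins, along the tool's axes as they then stand; what a row does not reach is not made up. A row lasts 1/12 s, in which the tool goes at most 41.7 mm and 7.16 degrees, less where a joint would pass 70% of its speed; a pose out of reach is approached as far as the arm can. A call with a gripper value outside its range is refused whole. The fingers move at their own pace and stop on an object; "force" is the grip in N (left out, the last holds). Time passes only in rows, so rows that do not move let the fingers close. It gives the time, the measured TCP pose, the force and the opening at its end, in the units of the state.
- bot.sense(): the state, without advancing time (a new reading comes with each control period).
- optics.camera(name): name is "side" or "top"; returns the picture (384x512x3 uint8, blue, green, red); there is no depth.
- optics.camera_params(name): a dict with "fx", "fy", "cx", "cy" (pixels), "position" and "orientation" of the camera in the world. Camera axes: x right, y down, z forward; pixel columns grow to the right and rows downward; lengths in m; the calibration is good to about 2 mm. A picture is of the moment at which its call begins. camera_params takes no time and is no camera call.
- job.hand_in(): hands the job in, once; it reports no verdict.
The state is a dict: "t": time; "joints": joint angles; "joint_velocities": joint speeds; "effort": joint torques, N m; "ee_pos": TCP position; "tool_rot": TCP orientation; "contact_force": force on the tool from outside, world axes, zero at the start; "moment": the same for the moment, N m; "width": finger opening in m.
Only numpy, scipy, OpenCV 4.12 (cv2) and the standard library are available. Lean on these libraries where they do the work, as an engineer would, in place of code of your own. Each camera call takes 0.05 s, during which the arm holds its last target. There are 200 camera calls.

## Task

One of the four identical lids on the sample tubs in the tray is not seated: it rocks when pressed near its edge, while the others are firm. Press on the lids with the fingertips to find it, push that lid down at its middle until it is fully home, and finish with the fingertips still resting on that lid, holding it down lightly. Do not grip, lift or take off any lid, and leave the bottle, beaker and jar where they stand.

Things in the scene. Friction and masses are not known exactly. Their poses are not given: they have to be found in the camera images.
- lid_1: Identical square push-on lid, white plastic, 84 x 84 mm, about 60 g, flat top. Origin: centre of its top face; z up, x and y along its edges, parallel to the tray's. Its 5 mm top rests on a tub; its 10 mm skirt hangs round the tub with 2 mm play a side. Lid tops are 61 to 69 mm above the work surface; tubs differ in height, so height does not tell which is unseated.
- lid_2: Like lid_1; any of the four can be the unseated one, and which numbered lid is on which tub changes. A seated lid is firm wherever it is pressed. The unseated lid rests level, 5 mm too high, on a stuck stopper 24 x 24 mm under its centre.
- lid_3: Like lid_1. How the unseated lid feels: pressed with 1 to 3 N at 28 mm from its centre, towards the middle of any edge, that side sinks about 3 mm and the lid tilts about 0.17 rad, then it falls back level when let go.
- lid_4: Like lid_1. How the unseated lid seats: pressed at its centre with more than about 10 N it goes straight down 5 mm, stays down and is then firm; pressing lightly near an edge only rocks it.
- tray: White enamel tray with a blue rim, 290 x 290 mm, rim 20 mm high, fixed. Origin: centre of its underside, on the work surface. In it stand four fixed square tubs (74 x 74 mm) in a 2 x 2 pattern, each 55 mm either way from its centre along its x and y axes (110 mm between neighbours), one lid on each.
- bottle: bystander: clear bottle, 54 mm across, 130 mm high, standing loose beside the tray. Origin: centre of its underside.
- beaker: bystander: glass beaker, 60 mm across, 75 mm high, standing loose beside the tray. Origin: centre of its underside.
- jar: bystander: small white jar, 58 mm across, 60 mm high, standing loose beside the tray. Origin: centre of its underside.
Not all that is in view belongs to the job. What is shaped like the lid_3 but turquoise is not meant. Leave any orange look-alike of the lid_4 alone.

How it is judged:
By the outcome, as a careful person would: the job done as asked, in the order asked, and still so for the second after the job is handed in, while the arm keeps its last pose, push and grip.
It also fails if it takes over 51 s, if anything falls off the work surface, if the arm or the gripper's body presses on something with over 40 N, if the wrist force passes 120 N, or if a joint passes its speed limit or range.

## Working session

There is one attempt and no reset: what is moved stays moved. The work goes in short steps, Python scripts to look and compute and a tool call to move; the robot and the scene stay as the last step left them, time stands still between calls to the robot, and variables do not carry over. Pictures are saved under pics/ and viewed, about 8 in all and at most 12, crops included, and the job is handed in when it is done.

Besides the shell and the picture viewer there is one more tool, called after "Request:" as name(argument=value, ...) on one line, values as JSON. send_rows: Moves the arm, as the interface text tells. Its arguments: {"type":"object","properties":{"moves":{"type":"array"},"force":{"type":"number"}},"required":["moves"]}

```bash
mkdir -p pics; python3 - <<'E'
from cell import bot,optics
import cv2
for n in("top","side"):
    cv2.imwrite(f"pics/{n}0.png",optics.camera(n)); p=optics.camera_params(n); print(n,p)
s=bot.sense(); print({k:s[k] for k in("t","ee_pos","tool_rot","contact_force","width")},bot.grip_depth)
E
```

```text
top {'fx': 436.8374220545505, 'fy': 436.8374220545505, 'cx': 256.2244367696377, 'cy': 194.04729736234017, 'position': array([3.19405342e-01, 8.86437575e-04, 1.32569129e+00]), 'orientation': array([ 0.07370902, -0.69412361,  0.71410605, -0.05302775])}
side {'fx': 433.21332174144754, 'fy': 433.21332174144754, 'cx': 254.60871064373185, 'cy': 190.11969761114847, 'position': array([ 0.42683403, -0.64832383,  0.80053955]), 'orientation': array([-0.36792066,  0.92396251, -0.09959858,  0.03174567])}
{'t': 0.1, 'ee_pos': array([0.14594941, 0.60740862, 0.23077446]), 'tool_rot': array([-4.43342733e-05,  1.17631352e-01,  9.93057200e-01, -5.10798203e-04]), 'contact_force': array([-0.56846534, -1.10605493, -0.62025299]), 'width': 0.08512331141272667} 0.0187
```

View pics/top0.png

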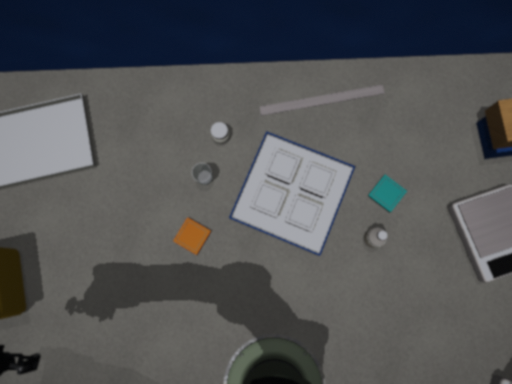

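View pics/side0.png

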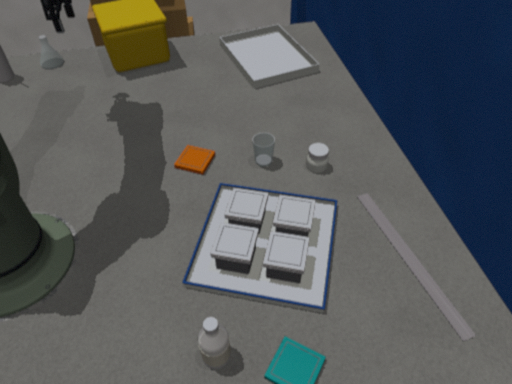

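The top view shows the tray with four white lids at about (284,165), (319,180), (270,198) and (305,213). In the side view they are at (246,207), (295,213), (235,243) and (287,252). Things that could be mistaken for a lid are the orange square (192,236), the turquoise square (388,193), the white tray at left (40,140) and the scale at right (490,230). None of these stands on a tub. The bystanders are the jar (220,131), beaker (204,173) and bottle (377,236).

```bash
cat > h.py <<'E'
import numpy as np,cv2
from scipy.spatial.transform import Rotation as R
from cell import bot,optics
def rot(q): return R.from_quat([q[1],q[2],q[3],q[0]])
def ray(n,uv,z):
    p=optics.camera_params(n); d=rot(p["orientation"]).apply([(uv[0]-p["cx"])/p["fx"],(uv[1]-p["cy"])/p["fy"],1])
    c=p["position"]; return c+d*(z-c[2])/d[2]
def proj(n,P):
    p=optics.camera_params(n); c=rot(p["orientation"]).inv().apply(np.array(P)-p["position"])
    return np.array([p["fx"]*c[0]/c[2]+p["cx"],p["fy"]*c[1]/c[2]+p["cy"]])
E
python3 - <<'E'
from h import *
Ts={}
for n,win in(("top",(225,125,360,260)),("side",(180,175,345,310))):
    im=cv2.imread(f"pics/{n}0.png"); x0,y0,x1,y1=win
    hsv=cv2.cvtColor(im,cv2.COLOR_BGR2HSV)
    m=cv2.inRange(hsv,(100,90,40),(130,255,255)); k=np.zeros_like(m);k[y0:y1,x0:x1]=m[y0:y1,x0:x1]
    pts=cv2.findNonZero(k).reshape(-1,2)
    # rim top outer edge
    W=np.array([ray(n,p,0.02)[:2] for p in pts.astype(float)],np.float32)
    r=cv2.minAreaRect(W); print(n,len(pts),r)
    Ts[n]=r
c=np.array(Ts["top"][0]); a=np.deg2rad(Ts["top"][2]); 
ex=np.array([np.cos(a),np.sin(a)]);ey=np.array([-ex[1],ex[0]])
vis=[]
for n in("top","side"):
    im=cv2.imread(f"pics/{n}0.png")
    S=4; big=cv2.resize(im,None,fx=S,fy=S,interpolation=cv2.INTER_CUBIC)
    for i in(-1,1):
        for j in(-1,1):
            L=c+.055*(i*ex+j*ey)
            q=[proj(n,[*(L+.042*(s*ex+t*ey)),.065]) for s,t in((-1,-1),(1,-1),(1,1),(-1,1))]
            cv2.polylines(big,[np.int32(np.array(q)*S+S/2)],True,(0,0,255),1)
            if n=="top":print(i,j,L,proj("top",[*L,.065]))
            else:
                cv2.putText(big,f"{i},{j}",tuple(np.int32(proj(n,[*L,.065])*S)),0,.7,(0,160,0),2)
    o=(230,130) if n=="top" else (185,180)
    vis.append(big[o[1]*S:(o[1]+125)*S,o[0]*S:(o[0]+(125 if n=="top" else 155))*S])
v=np.zeros((500,800,3),np.uint8)
a0=cv2.resize(vis[0],(380,380)); b0=cv2.resize(vis[1],(420,340)); v[:380,:380]=a0; v[:340,380:]=b0
cv2.imwrite("pics/chk.png",v[:380])
for nm,t,s in(("jar",(220,131),None),("beaker",(204,175),None),("bottle",(377,236),None)): print(nm,ray("top",t,.06))
E
```

```text
top 366 ((0.5614027380943298, -0.0726216733455658), (0.2926456034183502, 0.2938913106918335), 65.73828125)
side 1054 ((0.5615053176879883, -0.07493631541728973), (0.2957555949687958, 0.2953130006790161), 65.81449127197266)
-1 -1 [ 0.58894524 -0.14536376] [317.16657589 178.69902581]
-1 1 [ 0.48866065 -0.10016417] [303.28833353 212.96933735]
1 -1 [ 0.63414482 -0.04507918] [282.47040257 164.87086885]
1 1 [5.33860240e-01 1.20410755e-04] [268.25457856 198.67183448]
jar [0.74734397 0.14002914 0.06      ]
beaker [0.61217119 0.18931852 0.06      ]
bottle [ 0.41643099 -0.30846674  0.06      ]
```

View pics/chk.png

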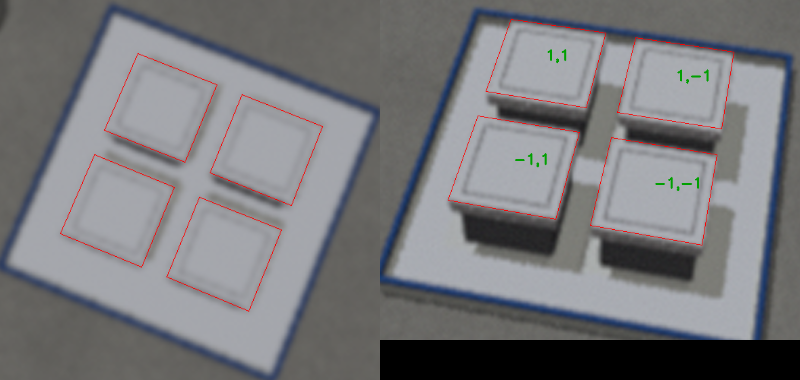

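The tray centre comes out at (0.5615,-0.0735) with axes at 65.8°. The two views agree to 2 mm and the rim measures 293 mm. The crop shows the projected 84 mm outlines sitting on all four white lids. Next I close the fingers, align with the tray and travel over.

Request:
send_rows(moves=[[0, 0, 0, 0.094, 0], [0, 0, 0, 0.094, 0], [-2.9, -2, 0, 0, 0], [-2.9, -2, 0, 0, 0], [-2.9, -2, 0, 0, 0], [-2.9, -2, 0, 0, 0], [-2.9, -2, 0, 0, 0], [-2.9, -2, 0, 0, 0], [-2.9, -2, 0, 0, 0], [-2.9, -2, 0, 0, 0], [-2.9, -2, 0, 0, 0], [-2.9, -2, 0, 0, 0]], force=20)

```text
t: 1.1
ee_pos: [0.3262, 0.2949, 0.2269]
tool_rot: [-0.002, 0.21, 0.978, -0.003]
contact_force: [0.8, 0.8, -0.2]
width: 0.0
```

```bash
cat > st.py <<'E'
from h import *
a=np.deg2rad(65.78);C=np.array([.5615,-.0735]);ex=np.array([np.cos(a),np.sin(a)]);ey=np.array([-ex[1],ex[0]])
s=bot.sense();d=s["ee_pos"][:2]-C
Rm=rot(s["tool_rot"]).as_matrix()
print("t",round(s["t"],2),"ey(tx)",np.round(d@ey*100,2),"ex(ty)",np.round(d@ex*100,2),"z",np.round(s["ee_pos"][2]*100,2),"F",np.round(s["contact_force"],2),"M",np.round(s["moment"],2),"w",round(s["width"],4),
 "yaw err",round(np.arctan2(ex@[-Rm[1,1],Rm[0,1]],ex@Rm[:2,1]),3),"zax",np.round(Rm[:,2],3))
E
python3 st.py
```

```text
t 1.1 ey(tx) 36.57 ex(ty) 23.94 z 22.69 F [ 0.8  0.8 -0.2] M [-0.02 -0.04 -0.05] w 0.0 yaw err -0.0 zax [-0.004 -0.005 -1.   ]
```

Request:
send_rows(moves=[[-2.9, -1.9, 0, 0, 0], [-2.9, -1.9, 0, 0, 0], [-2.9, -1.9, 0, 0, 0], [-2.9, -1.9, 0, 0, 0], [-2.9, -1.9, 0, 0, 0], [-2.9, -1.9, 1, 0, 0], [-2.9, -1.9, 2, 0, 0], [-2.9, -1.9, 2, 0, 0], [-2.9, -1.9, 2, 0, 0], [-2, -1.2, 2, 0, 0], [0, 0, 2, 0, 0], [0, 0, 1, 0, 0]])

```text
t: 2.1
ee_pos: [0.5167, -0.0114, 0.1044]
tool_rot: [0.002, 0.213, 0.977, -0.002]
contact_force: [-0.2, 0.6, -0.3]
width: 0.0
```

```bash
python3 st.py
```

```text
t 2.1 ey(tx) 6.64 ex(ty) 3.83 z 10.44 F [-0.23  0.62 -0.33] M [ 0.02 -0.    0.  ] w 0.0 yaw err 0.007 zax [ 0.002 -0.005 -1.   ]
```

Request:
send_rows(moves=[[1.7, 1.7, 0, 0, 0], [0, 0, 1.2, 0, 0], [0, 0, 1, 0, 0], [0, 0, 0.3, 0, 0], [0, 0, 0.3, 0, 0]])

```text
t: 2.52
ee_pos: [0.5064, 0.0121, 0.073]
tool_rot: [-0.0, 0.213, 0.977, -0.003]
contact_force: [0.4, -0.7, 0.0]
width: 0.0002
```

```bash
python3 st.py
```

```text
t 2.52 ey(tx) 8.53 ex(ty) 5.55 z 7.3 F [ 0.44 -0.67  0.01] M [-0.05 -0.06 -0.02] w 0.0002 yaw err 0.007 zax [-0.002 -0.005 -1.   ]
```

Request:
send_rows(moves=[[-0.2, 0, 0.1, 0, 0], [0, 0, 0.1, 0, 0], [0, 0, 0.1, 0, 0]])

```text
t: 2.77
ee_pos: [0.5088, 0.0113, 0.0704]
tool_rot: [-0.0, 0.213, 0.977, -0.003]
contact_force: [0.5, -0.7, 0.5]
width: -0.0
```

Request:
send_rows(moves=[[0, 0, 0.1, 0, 0]])

```text
t: 2.85
ee_pos: [0.5091, 0.0111, 0.0696]
tool_rot: [0.0, 0.213, 0.977, -0.003]
contact_force: [0.5, 0.2, 0.0]
width: -0.0001
```

Request:
send_rows(moves=[[0, 0, 0.1, 0, 0]])

```text
t: 2.93
ee_pos: [0.5093, 0.011, 0.0689]
tool_rot: [0.0, 0.213, 0.977, -0.003]
contact_force: [-0.2, -0.2, 1.0]
width: 0.0004
```

Request:
send_rows(moves=[[0, 0, 0.1, 0, 0]])

```text
t: 3.02
ee_pos: [0.5094, 0.011, 0.068]
tool_rot: [0.001, 0.213, 0.977, -0.002]
contact_force: [-0.3, -0.9, 0.5]
width: -0.0005
```

Request:
send_rows(moves=[[0, 0, 0.1, 0, 0]])

```text
t: 3.1
ee_pos: [0.5095, 0.0109, 0.067]
tool_rot: [0.001, 0.213, 0.977, -0.002]
contact_force: [-0.6, -0.6, -0.2]
width: -0.0
```

Request:
send_rows(moves=[[0, 0, 0.1, 0, 0]])

```text
t: 3.18
ee_pos: [0.5096, 0.0109, 0.066]
tool_rot: [0.001, 0.214, 0.977, -0.002]
contact_force: [0.1, 0.8, 0.2]
width: -0.0001
```

Request:
send_rows(moves=[[0, 0, 0.1, 0, 0]])

```text
t: 3.27
ee_pos: [0.5096, 0.0109, 0.065]
tool_rot: [0.001, 0.214, 0.977, -0.002]
contact_force: [0.6, 0.1, -0.6]
width: -0.0003
```

Request:
send_rows(moves=[[0, 0, 0.1, 0, 0]])

```text
t: 3.35
ee_pos: [0.5096, 0.0109, 0.0639]
tool_rot: [0.001, 0.214, 0.977, -0.002]
contact_force: [0.1, -0.5, 0.7]
width: -0.0001
```

Request:
send_rows(moves=[[0, 0, 0.1, 0, 0]])

```text
t: 3.43
ee_pos: [0.5096, 0.0109, 0.0628]
tool_rot: [0.001, 0.214, 0.977, -0.002]
contact_force: [-5.1, 0.4, 31.0]
width: 0.0001
```

Request:
send_rows(moves=[[0, 0, -1, 0, 0], [-2.7, 0, 0, 0, 0], [0, 0, 0.3, 0, 0], [0, 0, 0.1, 0, 0]])

```text
t: 3.77
ee_pos: [0.5349, -0.0004, 0.0705]
tool_rot: [0.001, 0.213, 0.977, -0.002]
contact_force: [0.0, 0.4, -0.3]
width: -0.0002
```

```bash
python3 st.py
```

```text
t 3.77 ey(tx) 5.42 ex(ty) 5.57 z 7.05 F [ 0.04  0.37 -0.27] M [0.04 0.01 0.02] w -0.0002 yaw err 0.007 zax [ 0.001 -0.005 -1.   ]
```

Request:
send_rows(moves=[[0, 0, 0.1, 0, 0], [0, 0, 0.1, 0, 0], [0, 0, 0.05, 0, 0], [0, 0, 0.05, 0, 0], [0, 0, 0.03, 0, 0], [0, 0, 0.03, 0, 0]])

```text
t: 4.27
ee_pos: [0.5341, -0.0001, 0.0672]
tool_rot: [0.001, 0.213, 0.977, -0.002]
contact_force: [0.0, 0.1, -1.0]
width: -0.0001
```

Request:
send_rows(moves=[[0, 0, 0.03, 0, 0], [0, 0, 0.03, 0, 0]])

```text
t: 4.43
ee_pos: [0.5339, 0.0, 0.0666]
tool_rot: [0.001, 0.213, 0.977, -0.002]
contact_force: [-0.4, 0.2, -0.6]
width: -0.0002
```

Request:
send_rows(moves=[[0, 0, 0.03, 0, 0]])

```text
t: 4.52
ee_pos: [0.5339, 0.0001, 0.0663]
tool_rot: [0.001, 0.213, 0.977, -0.002]
contact_force: [0.8, -0.1, -0.0]
width: -0.0003
```

Request:
send_rows(moves=[[0, 0, 0.03, 0, 0]])

```text
t: 4.6
ee_pos: [0.5339, 0.0001, 0.0659]
tool_rot: [0.001, 0.213, 0.977, -0.002]
contact_force: [0.1, 0.5, 0.0]
width: -0.0002
```

Request:
send_rows(moves=[[0, 0, 0.04, 0, 0], [0, 0, 0.03, 0, 0], [0, 0, 0.03, 0, 0], [0, 0, 0.03, 0, 0]])

```text
t: 4.93
ee_pos: [0.5339, 0.0001, 0.0645]
tool_rot: [0.001, 0.213, 0.977, -0.002]
contact_force: [0.0, 0.1, 0.6]
width: 0.0
```

Request:
send_rows(moves=[[0, 0, 0.03, 0, 0], [0, 0, 0.03, 0, 0]])

```text
t: 5.1
ee_pos: [0.5339, 0.0, 0.0638]
tool_rot: [0.001, 0.213, 0.977, -0.002]
contact_force: [0.4, -0.2, 0.3]
width: 0.0
```

Request:
send_rows(moves=[[0, 0, 0.03, 0, 0]])

```text
t: 5.18
ee_pos: [0.5339, 0.0, 0.0635]
tool_rot: [0.001, 0.213, 0.977, -0.002]
contact_force: [-0.2, 0.1, -0.5]
width: -0.0001
```

Request:
send_rows(moves=[[0, 0, 0.03, 0, 0]])

```text
t: 5.27
ee_pos: [0.5339, 0.0, 0.0631]
tool_rot: [0.001, 0.213, 0.977, -0.002]
contact_force: [-1.1, 1.0, 0.1]
width: -0.0002
```

Request:
send_rows(moves=[[0, 0, 0.03, 0, 0]])

```text
t: 5.35
ee_pos: [0.5339, 0.0001, 0.0629]
tool_rot: [0.001, 0.213, 0.977, -0.002]
contact_force: [-3.7, -0.1, 13.0]
width: 0.0001
```

Request:
send_rows(moves=[[0, 0, 0.03, 0, 0]])

```text
t: 5.43
ee_pos: [0.5339, 0.0001, 0.0629]
tool_rot: [0.001, 0.213, 0.977, -0.002]
contact_force: [-4.5, 0.6, 13.8]
width: 0.0
```

Request:
send_rows(moves=[[0, 0, 0.02, 0, 0]])

```text
t: 5.52
ee_pos: [0.5339, 0.0, 0.063]
tool_rot: [0.001, 0.213, 0.977, -0.002]
contact_force: [-2.1, -0.9, 3.9]
width: -0.0001
```

Request:
send_rows(moves=[[0, 0, 0.02, 0, 0]])

```text
t: 5.6
ee_pos: [0.5339, 0.0, 0.063]
tool_rot: [0.001, 0.213, 0.977, -0.002]
contact_force: [-2.0, 0.4, 4.1]
width: -0.0001
```

Lid (+,+) reads 63.0 mm at both its edge and its middle, so it is firm. Steps of 0.2 mm limit the force to about 4 N. Next is lid (ex +, ey −).

Request:
send_rows(moves=[[0, 0, -1.2, 0, 0], [-3, 0, 0, 0, 0], [-3, 0, 0, 0, 0], [-1.5, 0, 0, 0, 0], [0, 0, 0, 0, 0]])

```text
t: 6.02
ee_pos: [0.6038, -0.0316, 0.0758]
tool_rot: [0.0, 0.212, 0.977, -0.002]
contact_force: [-0.4, -0.1, 0.3]
width: -0.0001
```

```bash
python3 st.py
```

```text
t 6.02 ey(tx) -2.14 ex(ty) 5.56 z 7.58 F [-0.41 -0.12  0.28] M [-0.01  0.   -0.05] w -0.0001 yaw err 0.005 zax [-0.    -0.004 -1.   ]
```

Request:
send_rows(moves=[[-0.5, 0, 0.3, 0, 0], [0, 0, 0.1, 0, 0], [0, 0, 0.06, 0, 0], [0, 0, 0.02, 0, 0], [0, 0, 0.02, 0, 0], [0, 0, 0.02, 0, 0]])

```text
t: 6.52
ee_pos: [0.6066, -0.0329, 0.0693]
tool_rot: [-0.001, 0.212, 0.977, -0.002]
contact_force: [0.5, 0.2, -0.5]
width: -0.0001
```

Request:
send_rows(moves=[[0, 0, 0.02, 0, 0], [0, 0, 0.02, 0, 0], [0, 0, 0.02, 0, 0], [0, 0, 0.02, 0, 0], [0, 0, 0.02, 0, 0]])

```text
t: 6.93
ee_pos: [0.6061, -0.0322, 0.0685]
tool_rot: [-0.001, 0.211, 0.977, -0.002]
contact_force: [0.6, -0.1, 0.6]
width: 0.0
```

Request:
send_rows(moves=[[0, 0, 0.02, 0, 0], [0, 0, 0.02, 0, 0], [0, 0, 0.02, 0, 0], [0, 0, 0.02, 0, 0], [0, 0, 0.02, 0, 0]])

```text
t: 7.35
ee_pos: [0.6062, -0.0322, 0.0675]
tool_rot: [-0.001, 0.212, 0.977, -0.002]
contact_force: [-0.7, 1.1, 0.2]
width: -0.0001
```

Request:
send_rows(moves=[[0, 0, 0.02, 0, 0], [0, 0, 0.02, 0, 0], [0, 0, 0.02, 0, 0], [0, 0, 0.02, 0, 0], [0, 0, 0.02, 0, 0]])

```text
t: 7.77
ee_pos: [0.6062, -0.0323, 0.0663]
tool_rot: [-0.001, 0.212, 0.977, -0.002]
contact_force: [-0.2, 0.4, 1.1]
width: 0.0002
```

Request:
send_rows(moves=[[0, 0, 0.02, 0, 0], [0, 0, 0.02, 0, 0], [0, 0, 0.02, 0, 0], [0, 0, 0.02, 0, 0], [0, 0, 0.02, 0, 0]])

```text
t: 8.18
ee_pos: [0.6062, -0.0323, 0.0653]
tool_rot: [-0.001, 0.212, 0.977, -0.002]
contact_force: [0.8, 1.0, 0.3]
width: -0.0
```

Request:
send_rows(moves=[[0, 0, 0.02, 0, 0], [0, 0, 0.02, 0, 0], [0, 0, 0.02, 0, 0], [0, 0, 0.02, 0, 0]])

```text
t: 8.52
ee_pos: [0.6062, -0.0323, 0.0644]
tool_rot: [-0.001, 0.212, 0.977, -0.002]
contact_force: [0.0, -0.4, 0.4]
width: -0.0001
```

Request:
send_rows(moves=[[0, 0, 0.02, 0, 0], [0, 0, 0.02, 0, 0], [0, 0, 0.02, 0, 0], [0, 0, 0.02, 0, 0]])

```text
t: 8.85
ee_pos: [0.6062, -0.0323, 0.0634]
tool_rot: [-0.001, 0.212, 0.977, -0.002]
contact_force: [-0.0, 0.9, 0.3]
width: -0.0001
```

Request:
send_rows(moves=[[0, 0, 0.02, 0, 0], [0, 0, 0.02, 0, 0], [0, 0, 0.02, 0, 0], [0, 0, 0.02, 0, 0]])

```text
t: 9.18
ee_pos: [0.6062, -0.0323, 0.0626]
tool_rot: [-0.001, 0.212, 0.977, -0.002]
contact_force: [-0.2, 0.5, 0.5]
width: 0.0001
```

Request:
send_rows(moves=[[0, 0, 0.02, 0, 0], [0, 0, 0.02, 0, 0], [0, 0, 0.02, 0, 0], [0, 0, 0.02, 0, 0]])

```text
t: 9.52
ee_pos: [0.6062, -0.0323, 0.0623]
tool_rot: [-0.001, 0.212, 0.977, -0.002]
contact_force: [-1.4, 0.4, 4.2]
width: -0.0003
```

Request:
send_rows(moves=[[0, 0, -0.8, 0, 0], [-2.7, 0, 0, 0, 0], [0, 0, 0, 0, 0], [0, 0, 0.2, 0, 0], [0, 0, 0.05, 0, 0], [0, 0, 0.02, 0, 0]])

```text
t: 10.02
ee_pos: [0.6317, -0.0437, 0.0698]
tool_rot: [-0.001, 0.211, 0.977, -0.002]
contact_force: [-1.4, 0.2, -0.4]
width: -0.0
```

```bash
python3 st.py
```

```text
t 10.02 ey(tx) -5.18 ex(ty) 5.6 z 6.98 F [-1.43  0.18 -0.38] M [ 0.03 -0.01  0.02] w -0.0 yaw err 0.003 zax [-0.002 -0.003 -1.   ]
```

Request:
send_rows(moves=[[-0.3, 0, 0.1, 0, 0], [0, 0, 0.1, 0, 0], [0, 0, 0.02, 0, 0], [0, 0, 0.02, 0, 0]])

```text
t: 10.35
ee_pos: [0.634, -0.0445, 0.0673]
tool_rot: [-0.001, 0.211, 0.977, -0.002]
contact_force: [-0.2, -0.1, -0.3]
width: -0.0003
```

Request:
send_rows(moves=[[0, 0, 0.02, 0, 0], [0, 0, 0.02, 0, 0], [0, 0, 0.02, 0, 0], [0, 0, 0.02, 0, 0], [0, 0, 0.02, 0, 0], [0, 0, 0.02, 0, 0]])

```text
t: 10.85
ee_pos: [0.6337, -0.0443, 0.0659]
tool_rot: [-0.001, 0.211, 0.977, -0.002]
contact_force: [-0.3, -0.3, -0.6]
width: -0.0
```

Request:
send_rows(moves=[[0, 0, 0.02, 0, 0], [0, 0, 0.02, 0, 0], [0, 0, 0.02, 0, 0], [0, 0, 0.02, 0, 0], [0, 0, 0.02, 0, 0], [0, 0, 0.02, 0, 0]])

```text
t: 11.35
ee_pos: [0.6337, -0.0443, 0.0646]
tool_rot: [-0.001, 0.211, 0.977, -0.002]
contact_force: [0.0, -0.4, 1.3]
width: -0.0004
```

Request:
send_rows(moves=[[0, 0, 0.02, 0, 0], [0, 0, 0.02, 0, 0], [0, 0, 0.02, 0, 0], [0, 0, 0.02, 0, 0]])

```text
t: 11.68
ee_pos: [0.6337, -0.0444, 0.0637]
tool_rot: [-0.001, 0.211, 0.977, -0.002]
contact_force: [0.7, -0.7, 1.0]
width: 0.0
```

Request:
send_rows(moves=[[0, 0, 0.02, 0, 0], [0, 0, 0.02, 0, 0], [0, 0, 0.02, 0, 0], [0, 0, 0.02, 0, 0], [0, 0, 0.02, 0, 0], [0, 0, 0.02, 0, 0], [0, 0, 0.02, 0, 0], [0, 0, 0.02, 0, 0]])

```text
t: 12.35
ee_pos: [0.6337, -0.0443, 0.0623]
tool_rot: [-0.001, 0.211, 0.977, -0.002]
contact_force: [-2.1, -0.3, 6.8]
width: 0.0005
```

Request:
send_rows(moves=[[0, 0, -1.2, 0, 0], [0, -3, 0, 0, 0], [0, -3, 0, 0, 0], [1.4, -3, 0, 0, 0], [1.4, -1, 0, 0, 0], [0, 0, 0, 0, 0]])

```text
t: 12.85
ee_pos: [0.566, -0.1258, 0.0786]
tool_rot: [0.0, 0.21, 0.978, -0.001]
contact_force: [0.8, 0.5, 0.3]
width: 0.0002
```

```bash
python3 st.py
```

```text
t 12.85 ey(tx) -2.56 ex(ty) -4.58 z 7.86 F [0.84 0.46 0.29] M [ 0.   -0.01 -0.02] w 0.0002 yaw err -0.0 zax [-0.    -0.003 -1.   ]
```

Lid (+,−) is firm too, at 62.3 mm in both places. Next is lid (−,−), at its inner edge.

Request:
send_rows(moves=[[-0.1, -0.9, 0.4, 0, 0], [0, 0, 0.3, 0, 0], [0, 0, 0.02, 0, 0], [0, 0, 0.02, 0, 0], [0, 0, 0.02, 0, 0]])

```text
t: 13.27
ee_pos: [0.5655, -0.1349, 0.0724]
tool_rot: [0.002, 0.209, 0.978, -0.001]
contact_force: [-0.2, 0.7, -0.2]
width: 0.0
```

Request:
send_rows(moves=[[0, 0, 0.02, 0, 0], [0, 0, 0.02, 0, 0], [0, 0, 0.02, 0, 0], [0, 0, 0.02, 0, 0], [0, 0, 0.02, 0, 0]])

```text
t: 13.68
ee_pos: [0.5667, -0.1331, 0.0709]
tool_rot: [0.002, 0.208, 0.978, -0.001]
contact_force: [0.1, 0.7, 0.9]
width: -0.0
```

Request:
send_rows(moves=[[0, 0, 0.02, 0, 0], [0, 0, 0.02, 0, 0], [0, 0, 0.02, 0, 0], [0, 0, 0.02, 0, 0], [0, 0, 0.02, 0, 0]])

```text
t: 14.1
ee_pos: [0.5667, -0.1331, 0.0698]
tool_rot: [0.002, 0.208, 0.978, -0.001]
contact_force: [0.8, 0.7, 0.4]
width: 0.0004
```

Request:
send_rows(moves=[[0, 0, 0.02, 0, 0], [0, 0, 0.02, 0, 0], [0, 0, 0.02, 0, 0], [0, 0, 0.02, 0, 0], [0, 0, 0.02, 0, 0]])

```text
t: 14.52
ee_pos: [0.5667, -0.1331, 0.0687]
tool_rot: [0.002, 0.208, 0.978, -0.001]
contact_force: [-0.2, -0.4, -0.2]
width: -0.0002
```

Request:
send_rows(moves=[[0, 0, 0.02, 0, 0], [0, 0, 0.02, 0, 0], [0, 0, 0.02, 0, 0], [0, 0, 0.02, 0, 0], [0, 0, 0.02, 0, 0]])

```text
t: 14.93
ee_pos: [0.5667, -0.1332, 0.0676]
tool_rot: [0.002, 0.208, 0.978, -0.001]
contact_force: [-0.4, 0.2, -0.2]
width: 0.0002
```

Request:
send_rows(moves=[[0, 0, 0.02, 0, 0], [0, 0, 0.02, 0, 0], [0, 0, 0.02, 0, 0], [0, 0, 0.02, 0, 0], [0, 0, 0.02, 0, 0]])

```text
t: 15.35
ee_pos: [0.5667, -0.1332, 0.0665]
tool_rot: [0.002, 0.208, 0.978, -0.001]
contact_force: [-0.9, 0.7, 0.6]
width: -0.0
```

Request:
send_rows(moves=[[0, 0, 0.02, 0, 0], [0, 0, 0.02, 0, 0], [0, 0, 0.02, 0, 0], [0, 0, 0.02, 0, 0]])

```text
t: 15.68
ee_pos: [0.5667, -0.1331, 0.0656]
tool_rot: [0.002, 0.208, 0.978, -0.001]
contact_force: [0.0, 0.7, -0.7]
width: 0.0001
```

Request:
send_rows(moves=[[0, 0, 0.02, 0, 0], [0, 0, 0.02, 0, 0], [0, 0, 0.02, 0, 0], [0, 0, 0.02, 0, 0]])

```text
t: 16.02
ee_pos: [0.5667, -0.1332, 0.0647]
tool_rot: [0.002, 0.208, 0.978, -0.001]
contact_force: [0.1, -0.6, 0.3]
width: -0.0001
```

Request:
send_rows(moves=[[0, 0, 0.02, 0, 0], [0, 0, 0.02, 0, 0], [0, 0, 0.02, 0, 0], [0, 0, 0.02, 0, 0]])

```text
t: 16.35
ee_pos: [0.5667, -0.1332, 0.0644]
tool_rot: [0.002, 0.208, 0.978, -0.001]
contact_force: [-2.0, 0.4, 4.7]
width: -0.0004
```

Request:
send_rows(moves=[[0, 0, 0.02, 0, 0], [0, 0, 0.02, 0, 0], [0, 0, 0.02, 0, 0], [0, 0, 0.02, 0, 0]])

```text
t: 16.68
ee_pos: [0.5667, -0.1332, 0.0644]
tool_rot: [0.002, 0.208, 0.978, -0.001]
contact_force: [-2.8, 0.4, 6.2]
width: 0.0005
```

```bash
python3 st.py
```

```text
t 16.68 ey(tx) -2.92 ex(ty) -5.23 z 6.44 F [-2.82  0.42  6.16] M [ 0.12  0.46 -0.04] w 0.0005 yaw err -0.003 zax [ 0.003 -0.002 -1.   ]
```

Request:
send_rows(moves=[[0, 0, -0.8, 0, 0], [-2.5, -0.2, 0, 0, 0], [0, 0, 0, 0, 0], [0, 0, 0.2, 0, 0], [0, 0, 0.02, 0, 0], [0, 0, 0.02, 0, 0]])

```text
t: 17.18
ee_pos: [0.5893, -0.1454, 0.0721]
tool_rot: [0.002, 0.208, 0.978, -0.001]
contact_force: [-0.1, 0.3, 0.4]
width: -0.0001
```

Request:
send_rows(moves=[[0, 0, 0.02, 0, 0], [0, 0, 0.02, 0, 0], [0, 0, 0.02, 0, 0], [0, 0, 0.02, 0, 0], [0, 0, 0.02, 0, 0]])

```text
t: 17.6
ee_pos: [0.5884, -0.1447, 0.071]
tool_rot: [0.002, 0.208, 0.978, -0.001]
contact_force: [1.0, -0.5, 0.1]
width: 0.0003
```

Request:
send_rows(moves=[[0, 0, 0.02, 0, 0], [0, 0, 0.02, 0, 0], [0, 0, 0.02, 0, 0], [0, 0, 0.02, 0, 0], [0, 0, 0.02, 0, 0]])

```text
t: 18.02
ee_pos: [0.5883, -0.1446, 0.0699]
tool_rot: [0.002, 0.208, 0.978, -0.001]
contact_force: [0.6, 0.2, 0.1]
width: -0.0001
```

Request:
send_rows(moves=[[0, 0, 0.02, 0, 0], [0, 0, 0.02, 0, 0], [0, 0, 0.02, 0, 0], [0, 0, 0.02, 0, 0], [0, 0, 0.02, 0, 0]])

```text
t: 18.43
ee_pos: [0.5883, -0.1447, 0.0687]
tool_rot: [0.002, 0.208, 0.978, -0.001]
contact_force: [-0.1, 0.5, 0.4]
width: 0.0003
```

```bash
python3 st.py
```

```text
t 18.43 ey(tx) -5.36 ex(ty) -5.39 z 6.87 F [-0.07  0.51  0.39] M [-0.04  0.01 -0.  ] w 0.0003 yaw err -0.004 zax [ 0.003 -0.002 -1.   ]
```

Request:
send_rows(moves=[[0, 0, 0.02, 0, 0], [0, 0, 0.02, 0, 0], [0, 0, 0.02, 0, 0], [0, 0, 0.02, 0, 0], [0, 0, 0.02, 0, 0], [0, 0, 0.02, 0, 0]])

```text
t: 18.93
ee_pos: [0.5883, -0.1447, 0.0674]
tool_rot: [0.002, 0.208, 0.978, -0.001]
contact_force: [-0.0, -0.2, -0.1]
width: -0.0002
```

Request:
send_rows(moves=[[0, 0, 0.02, 0, 0], [0, 0, 0.02, 0, 0], [0, 0, 0.02, 0, 0], [0, 0, 0.02, 0, 0], [0, 0, 0.02, 0, 0], [0, 0, 0.02, 0, 0]])

```text
t: 19.43
ee_pos: [0.5883, -0.1446, 0.0661]
tool_rot: [0.002, 0.208, 0.978, -0.001]
contact_force: [-0.3, -0.3, 0.1]
width: 0.0003
```

Request:
send_rows(moves=[[0, 0, 0.02, 0, 0], [0, 0, 0.02, 0, 0], [0, 0, 0.02, 0, 0], [0, 0, 0.02, 0, 0], [0, 0, 0.02, 0, 0], [0, 0, 0.02, 0, 0]])

```text
t: 19.93
ee_pos: [0.5883, -0.1446, 0.0648]
tool_rot: [0.002, 0.208, 0.978, -0.001]
contact_force: [0.6, -0.3, -0.5]
width: 0.0003
```

Lid (−,−) is firm: its edge reads 64.4 mm and its middle is below 64.8 mm. That leaves lid (−,+), which I'll test for rocking at its inner edge.

Request:
send_rows(moves=[[0, 0, -1.2, 0, 0], [3, 0, 0, 0, 0], [3, 0, 0, 0, 0], [1.5, 0, 0, 0, 0], [0, 0, 0, 0, 0]])

```text
t: 20.35
ee_pos: [0.518, -0.1138, 0.0796]
tool_rot: [0.002, 0.208, 0.978, -0.001]
contact_force: [0.6, 0.8, 0.7]
width: 0.0003
```

```bash
python3 st.py
```

```text
t 20.35 ey(tx) 2.32 ex(ty) -5.46 z 7.96 F [0.56 0.79 0.74] M [-0.01 -0.02 -0.01] w 0.0003 yaw err -0.003 zax [ 0.005 -0.002 -1.   ]
```

Request:
send_rows(moves=[[0.3, 0, 0.4, 0, 0], [0, 0, 0.3, 0, 0], [0, 0, 0.02, 0, 0], [0, 0, 0.02, 0, 0], [0, 0, 0.02, 0, 0], [0, 0, 0.02, 0, 0]])

```text
t: 20.85
ee_pos: [0.5182, -0.1135, 0.073]
tool_rot: [0.004, 0.208, 0.978, -0.001]
contact_force: [0.4, 0.0, 0.4]
width: 0.0004
```

Request:
send_rows(moves=[[0, 0, 0.02, 0, 0], [0, 0, 0.02, 0, 0], [0, 0, 0.02, 0, 0], [0, 0, 0.02, 0, 0]])

```text
t: 21.18
ee_pos: [0.5187, -0.1139, 0.0719]
tool_rot: [0.004, 0.209, 0.978, -0.001]
contact_force: [-0.7, -0.2, -0.7]
width: 0.0001
```

Request:
send_rows(moves=[[0, 0, 0.02, 0, 0], [0, 0, 0.02, 0, 0], [0, 0, 0.02, 0, 0], [0, 0, 0.02, 0, 0]])

```text
t: 21.52
ee_pos: [0.5187, -0.1139, 0.071]
tool_rot: [0.004, 0.209, 0.978, -0.001]
contact_force: [0.8, -0.3, -0.1]
width: -0.0001
```

Request:
send_rows(moves=[[0, 0, 0.02, 0, 0], [0, 0, 0.02, 0, 0], [0, 0, 0.02, 0, 0], [0, 0, 0.02, 0, 0]])

```text
t: 21.85
ee_pos: [0.5187, -0.1139, 0.0702]
tool_rot: [0.004, 0.209, 0.978, -0.001]
contact_force: [0.7, 0.1, -0.4]
width: -0.0
```

Request:
send_rows(moves=[[0, 0, 0.02, 0, 0], [0, 0, 0.02, 0, 0], [0, 0, 0.02, 0, 0], [0, 0, 0.02, 0, 0]])

```text
t: 22.18
ee_pos: [0.5187, -0.1139, 0.0693]
tool_rot: [0.004, 0.209, 0.978, -0.001]
contact_force: [0.0, -0.1, -0.3]
width: -0.0002
```

Request:
send_rows(moves=[[0, 0, 0.02, 0, 0], [0, 0, 0.02, 0, 0], [0, 0, 0.02, 0, 0], [0, 0, 0.02, 0, 0]])

```text
t: 22.52
ee_pos: [0.5187, -0.1139, 0.0684]
tool_rot: [0.004, 0.209, 0.978, -0.001]
contact_force: [-0.3, -0.1, 0.0]
width: 0.0001
```

Request:
send_rows(moves=[[0.4, 0, 0, 0, 0], [0, 0, 0.02, 0, 0], [0, 0, 0.02, 0, 0], [0, 0, 0.02, 0, 0]])

```text
t: 22.85
ee_pos: [0.5145, -0.112, 0.0677]
tool_rot: [0.004, 0.209, 0.978, -0.001]
contact_force: [-0.3, 0.5, -0.0]
width: 0.0003
```

Request:
send_rows(moves=[[0, 0, 0.02, 0, 0], [0, 0, 0.02, 0, 0], [0, 0, 0.02, 0, 0]])

```text
t: 23.1
ee_pos: [0.5146, -0.112, 0.067]
tool_rot: [0.004, 0.209, 0.978, -0.001]
contact_force: [-0.4, -0.6, 0.1]
width: 0.0002
```

Request:
send_rows(moves=[[0, 0, 0.02, 0, 0], [0, 0, 0.02, 0, 0], [0, 0, 0.02, 0, 0]])

```text
t: 23.35
ee_pos: [0.5148, -0.1121, 0.0665]
tool_rot: [0.004, 0.209, 0.978, -0.001]
contact_force: [-0.1, -0.4, 1.1]
width: 0.0002
```

Request:
send_rows(moves=[[0, 0, 0.02, 0, 0], [0, 0, 0.02, 0, 0], [0, 0, 0.02, 0, 0]])

```text
t: 23.6
ee_pos: [0.515, -0.1122, 0.0659]
tool_rot: [0.005, 0.209, 0.978, -0.001]
contact_force: [0.9, -0.9, -0.2]
width: -0.0002
```

```bash
python3 st.py
```

```text
t 23.6 ey(tx) 2.65 ex(ty) -5.43 z 6.59 F [ 0.93 -0.91 -0.16] M [-0.02 -0.07  0.04] w -0.0002 yaw err -0.002 zax [ 0.009 -0.003 -1.   ]
```

Request:
send_rows(moves=[[0, 0, 0.02, 0, 0], [0, 0, 0.02, 0, 0], [0, 0, 0.02, 0, 0]])

```text
t: 23.85
ee_pos: [0.5152, -0.1123, 0.0653]
tool_rot: [0.005, 0.209, 0.978, -0.001]
contact_force: [0.2, -0.4, 1.8]
width: 0.0
```

Request:
send_rows(moves=[[0, 0, 0.02, 0, 0], [0, 0, 0.02, 0, 0], [0, 0, 0.02, 0, 0]])

```text
t: 24.1
ee_pos: [0.5154, -0.1124, 0.065]
tool_rot: [0.005, 0.209, 0.978, -0.001]
contact_force: [-1.1, -0.4, 6.4]
width: -0.0002
```

Request:
send_rows(moves=[[0, 0, 0.02, 0, 0], [0, 0, 0.02, 0, 0], [0, 0, 0.02, 0, 0]])

```text
t: 24.35
ee_pos: [0.5155, -0.1124, 0.0649]
tool_rot: [0.005, 0.209, 0.978, -0.001]
contact_force: [-1.7, 0.0, 7.1]
width: 0.0001
```

Request:
send_rows(moves=[[0, 0, 0.02, 0, 0], [0, 0, 0.02, 0, 0], [0, 0, 0.02, 0, 0]])

```text
t: 24.6
ee_pos: [0.5156, -0.1124, 0.0648]
tool_rot: [0.005, 0.209, 0.978, -0.0]
contact_force: [-0.8, -0.5, 6.4]
width: -0.0
```

```bash
python3 st.py; python3 -c "
from h import *
im=optics.camera('side');cv2.imwrite('pics/side1.png',cv2.resize(im[170:310,170:350],None,fx=4,fy=4,interpolation=2))"
```

```text
t 24.6 ey(tx) 2.59 ex(ty) -5.43 z 6.48 F [-0.77 -0.52  6.35] M [0.03 0.22 0.04] w -0.0 yaw err -0.002 zax [ 0.011 -0.003 -1.   ]
```

View pics/side1.png

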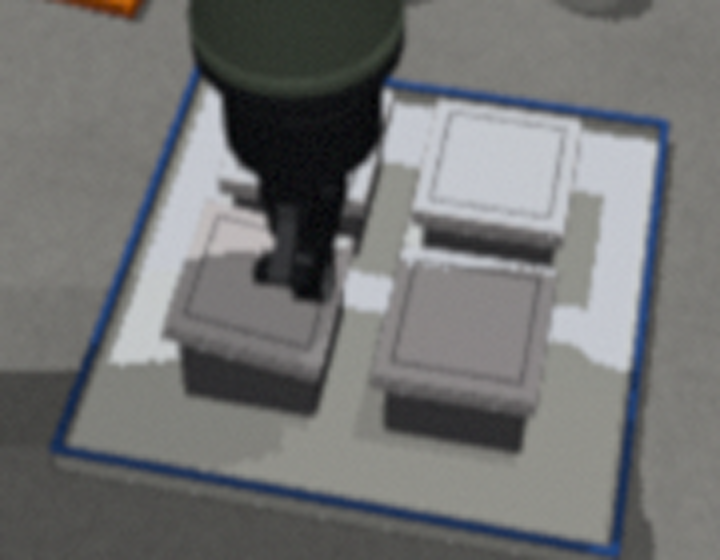

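The crop shows the lid at (265,285) tilting down to the right under the fingertips at (300,285), and its front edge slopes clearly more than its neighbour's. Before the 6 N stop at 64.8 mm it gave slightly at 1–2 N, so this is the rocking lid. I'm moving to its middle.

Request:
send_rows(moves=[[0, 0, -1.2, 0, 0], [2.7, 0, 0, 0, 0], [0, 0, 0, 0, 0], [0, 0, 0.3, 0, 0], [0, 0, 0.02, 0, 0]])

```text
t: 25.07
ee_pos: [0.4892, -0.1007, 0.073]
tool_rot: [0.005, 0.209, 0.978, -0.0]
contact_force: [0.8, -0.4, -0.5]
width: 0.0001
```

```bash
python3 st.py
```

```text
t 25.07 ey(tx) 5.48 ex(ty) -5.45 z 7.3 F [ 0.76 -0.41 -0.53] M [-0.02  0.02  0.06] w 0.0001 yaw err -0.002 zax [ 0.009 -0.003 -1.   ]
```

Request:
send_rows(moves=[[0, 0, 0.1, 0, 0], [0, 0, 0.1, 0, 0], [0, 0, 0.02, 0, 0], [0, 0, 0.02, 0, 0], [0, 0, 0.02, 0, 0]])

```text
t: 25.48
ee_pos: [0.4897, -0.1011, 0.0692]
tool_rot: [0.004, 0.209, 0.978, -0.0]
contact_force: [0.6, -0.8, -0.2]
width: -0.0002
```

Request:
send_rows(moves=[[0, 0, 0.02, 0, 0], [0, 0, 0.02, 0, 0], [0, 0, 0.02, 0, 0], [0, 0, 0.02, 0, 0]])

```text
t: 25.82
ee_pos: [0.4899, -0.1013, 0.0682]
tool_rot: [0.004, 0.209, 0.978, -0.001]
contact_force: [-0.1, -0.6, 0.7]
width: -0.0
```

Request:
send_rows(moves=[[0, 0, 0.02, 0, 0], [0, 0, 0.02, 0, 0], [0, 0, 0.02, 0, 0], [0, 0, 0.02, 0, 0]])

```text
t: 26.15
ee_pos: [0.4899, -0.1013, 0.0674]
tool_rot: [0.004, 0.209, 0.978, -0.001]
contact_force: [1.5, 0.1, -0.4]
width: 0.0002
```

Request:
send_rows(moves=[[0, 0, 0.02, 0, 0], [0, 0, 0.02, 0, 0], [0, 0, 0.02, 0, 0], [0, 0, 0.02, 0, 0]])

```text
t: 26.48
ee_pos: [0.49, -0.1013, 0.0668]
tool_rot: [0.004, 0.209, 0.978, -0.0]
contact_force: [-2.9, 1.2, 10.2]
width: 0.0001
```

The middle is firm at about 67 mm against 64.8 mm at the edge, so this lid is the unseated one. Now I push it home at the middle.

Request:
send_rows(moves=[[0, 0, 0.04, 0, 0], [0, 0, 0.04, 0, 0], [0, 0, 0.04, 0, 0]])

```text
t: 26.73
ee_pos: [0.49, -0.1013, 0.0663]
tool_rot: [0.004, 0.209, 0.978, -0.0]
contact_force: [-2.6, 0.5, 8.8]
width: 0.0
```

Request:
send_rows(moves=[[0, 0, 0.05, 0, 0], [0, 0, 0.05, 0, 0], [0, 0, 0.05, 0, 0]])

```text
t: 26.98
ee_pos: [0.4899, -0.1013, 0.0657]
tool_rot: [0.004, 0.209, 0.978, -0.0]
contact_force: [-2.7, 1.2, 9.2]
width: -0.0
```

Request:
send_rows(moves=[[0, 0, 0.05, 0, 0], [0, 0, 0.05, 0, 0], [0, 0, 0.05, 0, 0], [0, 0, 0.05, 0, 0]])

```text
t: 27.32
ee_pos: [0.4899, -0.1013, 0.0648]
tool_rot: [0.005, 0.209, 0.978, 0.0]
contact_force: [-2.3, 0.9, 9.7]
width: -0.0002
```

Request:
send_rows(moves=[[0, 0, 0.05, 0, 0], [0, 0, 0.05, 0, 0], [0, 0, 0.05, 0, 0]])

```text
t: 27.57
ee_pos: [0.49, -0.1013, 0.0642]
tool_rot: [0.005, 0.209, 0.978, 0.0]
contact_force: [-2.7, 0.1, 9.3]
width: -0.0001
```

It is sliding down under a steady 9–10 N or so. I'm continuing until it stops.

Request:
send_rows(moves=[[0, 0, 0.05, 0, 0], [0, 0, 0.05, 0, 0], [0, 0, 0.05, 0, 0], [0, 0, 0.05, 0, 0], [0, 0, 0.05, 0, 0]])

```text
t: 27.98
ee_pos: [0.4899, -0.1013, 0.0631]
tool_rot: [0.005, 0.21, 0.978, 0.001]
contact_force: [-2.0, 0.3, 9.5]
width: 0.0
```

Request:
send_rows(moves=[[0, 0, 0.05, 0, 0], [0, 0, 0.05, 0, 0], [0, 0, 0.05, 0, 0], [0, 0, 0.05, 0, 0]])

```text
t: 28.32
ee_pos: [0.49, -0.1013, 0.0622]
tool_rot: [0.005, 0.21, 0.978, 0.001]
contact_force: [-1.9, 1.1, 9.5]
width: 0.0001
```

Request:
send_rows(moves=[[0, 0, 0.05, 0, 0], [0, 0, 0.05, 0, 0], [0, 0, 0.05, 0, 0]])

```text
t: 28.57
ee_pos: [0.49, -0.1013, 0.0618]
tool_rot: [0.005, 0.21, 0.978, 0.001]
contact_force: [-4.7, 0.9, 20.5]
width: -0.0002
```

Request:
send_rows(moves=[[0, 0, 0.06, 0, 0], [0, 0, 0.06, 0, 0], [0, 0, 0.06, 0, 0]])

```text
t: 28.82
ee_pos: [0.49, -0.1013, 0.0618]
tool_rot: [0.006, 0.21, 0.978, 0.002]
contact_force: [-4.5, 0.5, 18.1]
width: -0.0
```

Request:
send_rows(moves=[[0, 0, 0.02, 0, 0], [0, 0, 0.02, 0, 0], [0, 0, 0.02, 0, 0], [0, 0, 0.02, 0, 0]])

```text
t: 29.15
ee_pos: [0.49, -0.1013, 0.0619]
tool_rot: [0.006, 0.21, 0.978, 0.002]
contact_force: [-3.2, 0.5, 11.8]
width: -0.0003
```

```bash
python3 -c "
from h import *
im=optics.camera('side');cv2.imwrite('pics/side2.png',cv2.resize(im[120:384,170:350],None,fx=2.2,fy=2.2,interpolation=2))
optics.camera('side')";python3 st.py
```

```text
t 29.25 ey(tx) 5.38 ex(ty) -5.47 z 6.19 F [-2.22  1.34  9.64] M [0.13 0.53 0.01] w 0.0003 yaw err 0.001 zax [ 0.012  0.001 -1.   ]
```

View pics/side2.png

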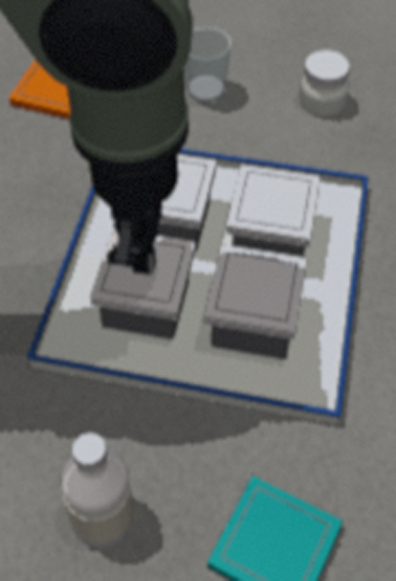

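The crop shows the pressed lid level at (145,275), with the fingertips at (135,258) on its middle. The bottle, beaker and jar are still standing where they were. I'll ease the push to a light hold.

Request:
send_rows(moves=[[0, 0, 0.01, 0, 0], [0, 0, 0.01, 0, 0], [0, 0, 0.01, 0, 0], [0, 0, 0.01, 0, 0]])

```text
t: 29.58
ee_pos: [0.49, -0.1013, 0.0619]
tool_rot: [0.006, 0.21, 0.978, 0.002]
contact_force: [-1.8, 0.6, 6.3]
width: 0.0
```

```bash
python3 st.py; python3 -c "
from h import *
for i in range(10): optics.camera('top')
"; python3 st.py
```

```text
t 29.58 ey(tx) 5.38 ex(ty) -5.47 z 6.19 F [-1.79  0.6   6.33] M [0.1  0.43 0.02] w 0.0 yaw err 0.001 zax [ 0.012  0.001 -1.   ]
t 30.08 ey(tx) 5.38 ex(ty) -5.47 z 6.19 F [-1.3  -0.16  7.6 ] M [0.08 0.43 0.01] w 0.0001 yaw err 0.001 zax [ 0.012  0.001 -1.   ]
```

The hold is stable at about 6–7 N, so I'm handing in.

```bash
python3 -c "
from cell import job; print(job.hand_in())"; python3 st.py
```

```text
the job is handed in; nothing more can be done
None
the job is handed in; nothing more can be done
```

I found the unseated lid, pushed it home, and handed the job in at about 30 s with the closed fingertips still resting on it. It is the lid at about (0.489, -0.101), the lower-right one in the top view.

- **Finding it:** I pressed each lid near an edge and at its middle. The other three showed no rocking: two stopped at the same height in both places (63.0 and 62.3 mm). On the third the edge stopped at 64.4 mm and the middle was still free at 64.8 mm, where I stopped. The unseated lid sank to 64.8 mm at its edge and tilted visibly in the picture, but its middle was firm at about 67 mm.
- **Seating it:** At its middle it slid down about 5 mm under roughly 9–10 N and stopped firm at 61.8 mm, holding against about 20 N. In the last picture it is level.
- **Final hold:** Just before hand-in the push was 6–8 N and steady over half a second. The bottle, beaker and jar were still in place.

Two things did not go ideally. My first edge press, on a lid that proved firm, peaked at 31 N before I switched to finer steps. I also did not press the seated lid at its edge again afterwards.

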